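# Index a board carrier under the microscope with a spring plunger

### The job

The circuit board on the sloping stand has to go under the microscope. Pull the spring plunger out of the board's carrier and twist its handle into a rest notch (about 60 degrees, either way) so that it stays retracted by itself, let go of it, and slide the carrier fully against the end stop on the microscope's side (not the fume hood's). Then twist the plunger back so that its pin drops fully home and locks the carrier there; let go, and leave the loose things where they stand and do not push against the microscope or the hood.

Things in the scene. Friction and masses are not known exactly. Their poses are not given: they have to be found in the camera images.
- stand: Sloping board stand, fixed: white deck 220 x 380 mm sloping at 30 degrees, low edge towards the robot's right. Origin on the table under the deck's middle (deck surface 85 mm above it). Axes: x level, towards the high edge; y level, across the slope (the carrier's slide); z up. Deck normal = (-0.5, 0, 0.866) in these axes; heights 'above the deck' are along it. A 16 mm high stop at each end of the carrier's travel.
- carrier (a joint): Slide of the board carrier across the slope, m: 0 = middle (start, locked), +0.060 / -0.060 = at the end stop on the stand's +y / -y side. Rubs with 2.5 N, stays where left. Aluminium plate 190 mm along the slide, 180 mm up the slope, green board on it (top 12 mm above the deck, parts to 21 mm, a motor to 34 mm). Three 10 mm notches in its low edge take the 8 mm pin at -0.060, 0 and +0.060.
- tab_grip (a point): Point to grip on the carrier's finger tab: an upright aluminium plate 12 mm thick along the slide, 28 mm up the slope, reaching from the board to 52 mm above the deck; the point is on its middle 14 mm below its top. Axes: x up the slope, y along the slide (carrier joint positive), z = deck normal. With the carrier in the middle it stands 85 mm up the slope from the plunger's axis.
- plunger (a joint): Pull of the spring plunger along its axis (= deck normal), m: 0 = pin fully home in the carrier's notch, up to 0.018 pulled out. Spring 5 N at 0, 9 N at 0.013. The cross-lug of the handle clears the collar when pulled 0.012 or more; parked in a rest notch it reads about 0.009. The pin clears the carrier from about 0.007.
- twist (a joint): Turn of the plunger's handle, rad, positive counter-clockwise seen from above, range -1.28 to 1.28. Within 0.19 of 0 the lug is over its deep slots and the pin can drop home; with the pin home it cannot turn out of them. Rest notches, either way round, at +1.08 and -1.08 (lug seats within 0.95 to 1.20 and holds itself, 3 mm deep), cut in the collar with ridges beside them. Little friction.
- handle_grip (a point): Centre of the plunger's black T-handle bar, on the plunger's axis: bar 44 mm long, 12 mm thick, 16 mm high (along the axis), 58 mm above the deck when home. It moves and turns with the handle. Axes: x along the bar (the lug under it is parallel to it; up the slope when twist = 0), y across its 12 mm, z = outward along the plunger's axis (the pull direction).
- collar_top (a point): Top centre of the fixed castellated steel collar under the handle, 44 mm wide over all, 34 mm above the deck; 16 mm below the bar when home.
- microscope: Digital microscope, fixed, behind the stand: 85 mm square base, thin column, white barrel 34 mm in diameter that hangs over the board on one side of the stand. Origin on the table under the lens; base and column 120 mm farther along the stand's x.
- lens (a point): Lower end of the microscope's white barrel (its narrow lens), 235 mm above the table; which side of the stand's middle it is on (about 70 mm off) shows to which end the carrier must go. Barrel goes up to 350 mm.
- fume_hood: Fume extractor, fixed, behind the stand on the other side: same base and column, grey pipe up to 350 mm with a flared round hood 80 mm in diameter. Origin on the table under the hood; base and column 120 mm farther along the stand's x.
- hood_mouth (a point): Centre of the hood's mouth, 240 mm above the table.
- flux_bottle: Bystander, loose: flux bottle, 36 mm diameter, 90 mm tall. Origin under its middle. To be left where it stands.
- screw_jar: Bystander, loose: low jar of screws, 42 mm diameter, 50 mm tall. Origin under its middle. To be left where it stands.
- heatsink: Bystander, loose: finned aluminium heatsink, 45 x 45 x 32 mm. Origin under its middle. To be left where it stands.
- screwdriver: Bystander, loose: screwdriver lying flat, 170 mm long. Origin under its mid-length. To be left where it stands.
- solder_spool: Bystander, loose: spool, 60 mm diameter, 42 mm tall. Origin under its middle. To be left where it stands.
- parts_tray: Bystander, loose: open tray with four compartments, 120 x 80 x 30 mm. Origin under its middle. To be left where it stands.
- multimeter: Bystander, loose: black hand multimeter lying flat, 150 x 75 x 35 mm. Origin under its middle. To be left where it stands.

How it is judged:
By the outcome, as a careful person would: the job done as asked, in the order asked, and still so for the second after the job is handed in, with the robot touching nothing.
It also fails if it takes over 58 s, if anything falls off the work surface, if the arm or the gripper's body presses on something with over 40 N, if the wrist force passes 120 N, or if a joint passes its speed limit or range.

### The arm

A 7-joint arm with a two-finger parallel gripper is mounted at the origin on the work surface. World frame = base frame: x ahead of the robot, y to its left, z up, the work surface at z = 0. Lengths are in m, angles in rad, forces in N, time in s.
With the tool pointing down it reaches from about 0.4 to 0.925 m from the base axis. Payload 5.6 kg.
Tool frame: the origin (TCP) lies on the mounting face of the last link; the fingertips stand 173 mm ahead of it and the grasp point (between the pads) lies 155 mm ahead of it; z points along the fingers, y is the line along which they close (so a half turn about z gives the same grasp; the last joint's range is limited). The gripper opens to 85 mm and grips with 20 to 120 N. Pads are 22 mm wide; open, the fingers measure 114 mm over their backs; the gripper's body (76 mm by 85 mm) begins 54 mm behind the grasp point. The pads swing forward as they close: fully open they stand 13 mm farther back than shut.
Start: joints at [1.147, 0.468, -0.012, 1.603, 0.006, 1.071, -0.056], TCP at [0.242, -0.603, 0.405] pointing down, gripper open.
Joint ranges: [-2.53, 2.53], [-0.31, 2.02], [-1.57, 1.55], [0.28, 2.44], [-1.29, 4.43], [0.15, 1.84], [-2.92, 2.92]. Speed limits (rad/s): [2.57, 2.57, 3.14, 3.14, 3.14, 3.14, 3.14].

### API

Orientations are given as [roll, pitch, yaw] about the fixed x, y, z axes, in that order (R = Rz(yaw) Ry(pitch) Rx(roll)).
In Python, from bench import * gives the robot as it stands. The module is installed in compiled form; this text tells all that it offers. Calls block until the motion is done:
- move_to(position, orientation): joint-space move of the TCP to a pose.
- move_straight(position, velocity=0.15, rotation=None): straight line of the TCP; rotation=None keeps the orientation; velocity is the mean speed in m/s.
- set_joints(angles): joint-space move.
- set_gripper(opening, grasp_force=None): opening from 0.0 (shut) to 1.0 (fully open); grasp_force is the grip in N (None keeps the last); returns when the fingers have stopped.
- hold(seconds).
- solve_ik(position, orientation): joint angles nearest the present ones, or None.
- get_image(name): name is "scene" or "top"; returns a dict with "frame" (480x640x3 uint8, red, green, blue), "depth" (480x640 float32, m along the optical axis (not along the pixel's ray), 0 where there is no reading), "fx", "fy", "cx", "cy" (pixels), "cam_to_world" (4x4, takes a point from camera to world coordinates). Camera axes: x right, y down, z forward; pixel columns grow to the right and rows downward; lengths in m; the calibration is good to about 2 mm. A picture is of the moment at which its call begins.
A pose or a line that the arm cannot do raises PlanningError and nothing moves.
- sign_off(): hands the job in; it is judged then, once.
Readings, each from a call of its own:
- get_t(): time.
- get_joint_positions(): joint angles.
- get_joint_velocities(): joint speeds.
- get_tau(): joint torques, N m.
- get_tcp_pos(): TCP position.
- get_ee_rot(): TCP orientation.
- get_contact_force(): force on the tool from outside, world axes, zero at the start.
- get_ft_torque(): the same for the moment, N m.
- get_grip_width(): opening from 0.0 (shut) to 1.0 (fully open).
- get_gripper_force(): force on a finger pad.
Only numpy, scipy, OpenCV 4.12 (cv2) and the standard library are available. Lean on these libraries where they do the work, as an engineer would, in place of code of your own. Each camera call takes 0.05 s, during which the arm holds its last target. There are 200 camera calls.

## Working session

There is one attempt and no reset: what is moved stays moved. The work goes in short steps, each a Python script; the robot and the scene stay as the last script left them, time stands still between calls to the robot, and variables do not carry over. Pictures are saved under pics/ and viewed, at most 10 in all, crops included, and the job is handed in when it is done.

```bash
mkdir -p pics; python3 - <<'E'
from bench import *
import cv2,numpy as np
for n in("scene","top"):
    d=get_image(n); cv2.imwrite(f"pics/{n}0.png",d["frame"][:,:,::-1]); np.savez(f"{n}0.npz",**d)
    print(n,d["fx"],d["cx"],d["cy"],np.round(d["cam_to_world"],3).tolist())
print(get_t(),get_tcp_pos(),get_ee_rot())
E
```

```text
scene 536.0965363095424 313.78220944809135 238.19678444612757 [[-0.88, 0.353, -0.317, 0.987], [0.474, 0.674, -0.567, 0.701], [0.014, -0.649, -0.76, 1.124], [0.0, 0.0, 0.0, 1.0]]
top 600.6359783860479 313.8037681389587 256.70881650150216 [[0.008, -0.996, 0.086, 0.451], [-1.0, -0.007, 0.005, -0.016], [-0.005, -0.087, -0.996, 1.454], [0.0, 0.0, 0.0, 1.0]]
0.1 [ 0.24144565 -0.60323695  0.40379751] [-3.13993984e+00  1.41348604e-04  3.80746967e-01]
```

View pics/scene0.png

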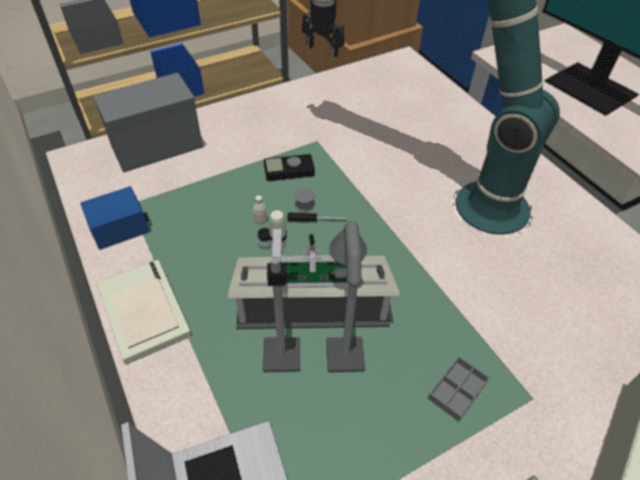

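View pics/top0.png

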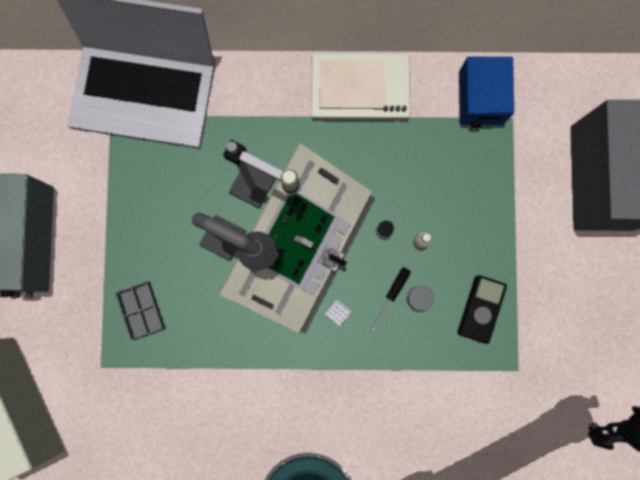

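The top view shows the stand at around (297,240), with its low edge on the right. The microscope barrel is at (290,180), the hood at (258,250) and the plunger handle at (337,260). The tab is near (303,241). The microscope is on the stand's -y side, so the carrier goes to -0.060. Next I'll measure.

```bash
cat > meas.py <<'E'
import numpy as np,cv2
def cloud(d):
    v,u=np.mgrid[:480,:640]; z=d["depth"]
    P=np.stack([(u-d["cx"])/d["fx"]*z,(v-d["cy"])/d["fy"]*z,z],-1)
    T=d["cam_to_world"]; return P@T[:3,:3].T+T[:3,3]
E
python3 - <<'E'
from meas import *
d=np.load("top0.npz");P=cloud(d);f=d["frame"].astype(int)
hsv=cv2.cvtColor(d["frame"],cv2.COLOR_RGB2HSV)
m=np.zeros((480,640),bool);m[135:340,215:380]=1
m&=(hsv[:,:,1]<70)&(hsv[:,:,2]>110)&(P[:,:,2]>0.02)&(P[:,:,2]<.16)
Q=P[m];
for _ in range(8):
    c=Q.mean(0);n=np.linalg.svd(Q-c,full_matrices=False)[2][2];n*=np.sign(n[2])
    A=P[m];r=(A-c)@n; Q=A[abs(r)<(.006 if _<4 else .003)]
print("plane n",n,"c",c,len(Q),m.sum(),"tilt",np.degrees(np.arccos(n[2])))
x=-np.array([n[0],n[1]])/np.hypot(n[0],n[1]);print("yaw",np.degrees(np.arctan2(x[1],x[0])))
# extents: cloud on deck plane, fit rectangle
r=(P-c)@n; on=np.zeros_like(m);on[135:340,215:380]=1;on&=(abs(r)<.005)&(P[:,:,2]>.02)
D=P[on][:,:2];rect=cv2.minAreaRect(D.astype(np.float32));print("rect",rect)
print("z at rect centre", c[2]-(n[:2]@(np.array(rect[0])-c[:2]))/n[2])
# things raised above deck
big=cv2.resize(d["frame"][130:340,215:385],None,fx=4,fy=4,interpolation=cv2.INTER_CUBIC)[:600]
h=np.clip(r[130:340,215:385]*1000,0,80)/80*255
hb=cv2.applyColorMap(cv2.resize(h.astype(np.uint8),None,fx=2,fy=2,interpolation=0),cv2.COLORMAP_JET)
a=cv2.resize(d["frame"][130:340,215:385],None,fx=2.3,fy=2.3,interpolation=cv2.INTER_CUBIC)[:,:,::-1]
b=cv2.applyColorMap(cv2.resize(h.astype(np.uint8),None,fx=2.3,fy=2.3,interpolation=0),cv2.COLORMAP_JET)
cv2.imwrite("pics/crop.png",np.hstack([a,b]))
s=np.load("scene0.npz")
cv2.imwrite("pics/crop2.png",cv2.resize(s["frame"][190:340,220:410],None,fx=4,fy=4,interpolation=cv2.INTER_CUBIC)[:,:,::-1])
E
```

```text
plane n [-0.22569342 -0.44564588  0.86629223] c [0.60438596 0.02772612 0.08753599] 5220 9075 tilt 29.969409440530097
yaw 63.14046882276276
rect ((0.6252523064613342, 0.05981940031051636), (0.2669828236103058, 0.38086777925491333), 63.08688735961914)
z at rect centre 0.10948197652258745
```

View pics/crop.png

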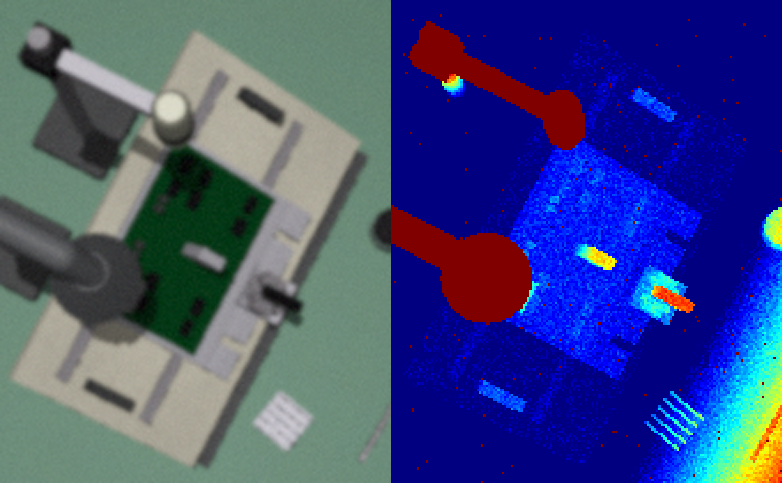

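View pics/crop2.png

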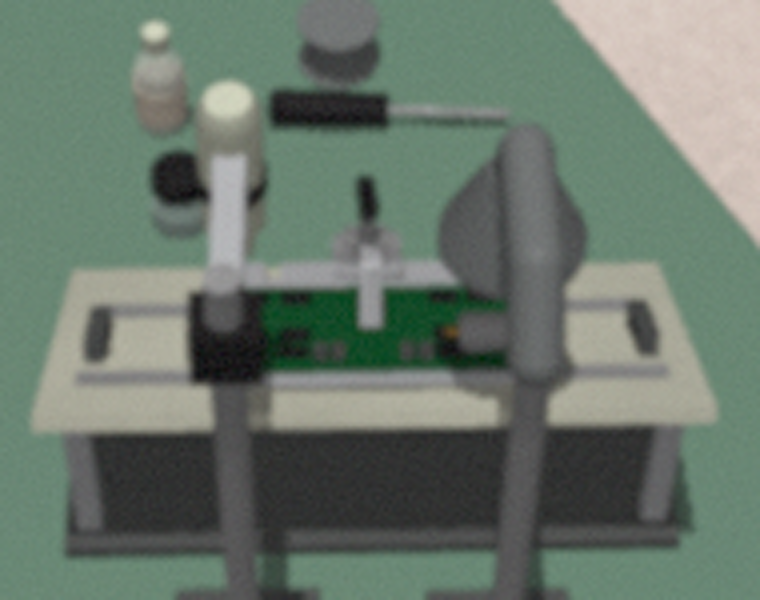

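The crops show the black T-handle bar at crop (283,297), aligned up the slope, and the tab at (203,257). Both show up clearly in the height map. The deck plane fit gives a 29.97° tilt, against 30° expected. I'll get the points in stand axes from both views and check IK.

```bash
cat > p.py <<'E'
from meas import *
yaw=np.radians(63.12)
ex=np.array([np.cos(yaw),np.sin(yaw),0]);ey=np.array([-ex[1],ex[0],0]);ez=np.array([0,0,1.])
U=ex*np.cos(np.pi/6)+ez*.5; N=-ex*.5+ez*np.cos(np.pi/6)
E
python3 - <<'E'
from p import *
for nm,box in(("top",(135,340,215,380)),("scene",(225,340,220,410))):
    d=np.load(nm+"0.npz");P=cloud(d);hsv=cv2.cvtColor(d["frame"],cv2.COLOR_RGB2HSV)
    b=np.zeros((480,640),bool);b[box[0]:box[1],box[2]:box[3]]=1
    B=np.stack([U,ey,N],1); S=P@B
    white=b&(hsv[:,:,1]<60)&(hsv[:,:,2]>150)&(hsv[:,:,0]<60)
    z0=np.median(S[white][:,2]); r=S[:,:,2]-z0
    dk=b&(abs(r)<.006)&(P[:,:,2]>.025); lo,hi=np.percentile(S[dk],[.5,99.5],axis=0)
    c=(lo+hi)/2;print(nm,"z0",z0,white.sum(),"deck ext",hi[:2]-lo[:2],"ctr",c[:2],"world",B@[c[0],c[1],z0])
    green=b&(hsv[:,:,0]>40)&(hsv[:,:,0]<85)&(hsv[:,:,1]>130)&(r>.005)&(r<.02)
    print(" board ext",np.ptp(np.percentile(S[green],[1,99],axis=0),axis=0),np.mean(np.percentile(S[green],[1,99],axis=0),axis=0),np.median(r[green]))
    for lab,l,h,cc in(("handle",.055,.075,-.085),("tab",.042,.058,0)):
        g=b&(r>l)&(r<h)&(abs(S[:,:,1]-c[1])<.03)&(abs(S[:,:,0]-c[0]-cc)<.04)
        q=S[g];
        if len(q)<5: print(lab,len(q));continue
        e=np.percentile(q,[3,97],axis=0);print(" ",lab,len(q),"rel",np.mean(e,axis=0)[:2]-c[:2],"ext",e[1]-e[0],"med",np.median(q,axis=0),"h",np.percentile(r[g],[20,50,80]), "ang",np.degrees(0.5*np.arctan2(2*np.cov(q[:,:2].T)[0,1],np.cov(q[:,:2].T)[0,0]-np.cov(q[:,:2].T)[1,1])))
# bystander heights & IK
from bench import *
from scipy.spatial.transform import Rotation as R
d=np.load("top0.npz");P=cloud(d)
for k,(u,v) in dict(lens=(290,178),hood=(258,250)).items(): 
    w=P[v-3:v+4,u-3:u+4].reshape(-1,3);print(k,np.median(w,axis=0))
E
```

```text
top z0 -0.0732780445206804 6301 deck ext [0.22058874 0.37793337] ctr [ 0.30241229 -0.53025025] world [0.60793457 0.02654204 0.0877455 ]
 board ext [0.11813863 0.1684094  0.01171129] [ 0.31764077 -0.53045254 -0.06087771] 0.012050805695347298
  handle 99 rel [-0.07879474  0.00030351] ext [0.0407981  0.01167835 0.01229332] med [ 0.2247566  -0.52979422 -0.00863644] h [0.0624199  0.06464161 0.06692213] ang 2.5025107066263534
  tab 73 rel [0.005974   0.00019121] ext [0.02712556 0.01118197 0.01244973] med [ 0.30961801 -0.53030269 -0.02188998] h [0.04798261 0.05138807 0.05385279] ang -2.2361951139859633
scene z0 -0.07309191412724544 2913 deck ext [0.32057066 0.37785033] ctr [ 0.35235422 -0.53359835] world [0.63043363 0.06352322 0.11287766]
 board ext [0.11283694 0.13398899 0.00596782] [ 0.32004939 -0.52902562 -0.06027459] 0.012154382523234128
  handle 29 rel [-0.11577581 -0.00043343] ext [0.01666025 0.00994365 0.01021552] med [ 0.23904223 -0.53402229 -0.01019444] h [0.05848116 0.06289747 0.06546317] ang 9.412199207985323
  tab 27 rel [-0.03377871 -0.00013446] ext [0.00811657 0.00944734 0.01105369] med [ 0.31929235 -0.53377495 -0.02430139] h [0.04445723 0.04879052 0.05174178] ang 89.32739783521714
lens [0.69448654 0.03511076 0.34866992]
hood [0.56309297 0.09703148 0.30541723]
```

```bash
cat >> p.py <<'E'
from scipy.spatial.transform import Rotation as Rot
def rpy(t,flip=0,lean=0):  # twist t about N; tool z = -N
    s=-1 if flip else 1
    M=np.stack([-s*U,s*ey,-N],1)
    return (Rot.from_rotvec(t*N)*Rot.from_matrix(M)).as_euler("xyz")
def tcp(u,y,n): return U*u+ey*y+N*(n+.155)
E
python3 - <<'E'
from p import *
from bench import *
for nm,box in(("top",(200,360,380,500)),("scene",(300,380,180,230))):
    d=np.load(nm+"0.npz");P=cloud(d);z=P[box[0]:box[1],box[2]:box[3],2];z=z[d["depth"][box[0]:box[1],box[2]:box[3]]>0];print(nm,"table z",np.percentile(z,[20,40,50]))
HU,HY,HN=.2236,-.5315,-.0732+.058
for f in(0,1):
  for lab,(u,y,n,t) in dict(h0=(HU,HY,HN,0),up=(HU,HY,HN+.08,0),p=(HU,HY,HN+.015,1.1),m=(HU,HY,HN+.015,-1.1),pup=(HU,HY,HN+.09,1.1),tab=(.3084,HY,-.0732+.041,0),tab2=(.3084,HY-.06,-.0732+.041,0),tabup=(.3084,HY,HN+.06,0)).items():
    q=solve_ik(tcp(u,y,n),rpy(t,f));print(f,lab,np.round(tcp(u,y,n),3),None if q is None else np.round(q,2))
E
```

```text
top table z [-0.00153623  0.00050886  0.00151488]
scene table z [-1.39360332e-03 -1.89771163e-06  6.48017484e-04]
0 h0 [ 0.53  -0.13   0.233] [ 0.28  0.55  0.03  2.01 -0.9   0.71 -2.56]
0 up [ 0.512 -0.166  0.302] [ 0.3   0.43  0.1   1.99 -0.79  0.85 -2.64]
0 p [ 0.527 -0.137  0.246] [ 0.47  0.54 -0.19  1.99 -0.73  0.66 -1.61]
0 m [ 0.527 -0.137  0.246] [ 0.92  0.69 -0.77  1.97 -0.11  0.55  1.96]
0 pup [ 0.51  -0.17   0.311] [ 0.5   0.43 -0.13  1.97 -0.67  0.81 -1.65]
0 tab [ 0.567 -0.057  0.261] [ 0.15  0.52  0.01  1.96 -0.87  0.68 -2.75]
0 tab2 [ 0.621 -0.084  0.261] [ 0.15  0.6   0.06  1.82 -0.84  0.75 -2.79]
0 tabup [ 0.55  -0.091  0.327] [ 0.18  0.41  0.06  1.95 -0.77  0.81 -2.82]
1 h0 [ 0.53  -0.13   0.233] [ 0.75  0.64 -0.56  1.98 -0.38  0.54  0.15]
1 up [ 0.512 -0.166  0.302] [ 0.83  0.51 -0.56  1.96 -0.4   0.71  0.17]
1 p [ 0.527 -0.137  0.246] [ 0.83  0.64 -0.66  1.97 -0.27  0.56  1.15]
1 m [ 0.527 -0.137  0.246] [ 0.59  0.56 -0.34  1.99 -0.61  0.62 -0.76]
1 pup [ 0.51  -0.17   0.311] [ 0.91  0.52 -0.65  1.95 -0.32  0.72  1.2 ]
1 tab [ 0.567 -0.057  0.261] [ 0.6   0.61 -0.57  1.93 -0.36  0.53 -0.02]
1 tab2 [ 0.621 -0.084  0.261] [ 0.6   0.68 -0.56  1.79 -0.28  0.6  -0.08]
1 tabup [ 0.55  -0.091  0.327] [ 0.68  0.48 -0.58  1.92 -0.39  0.69  0.  ]
```

```bash
cat >> p.py <<'E'
HU,HY,Z0=.2236,-.5315,-.0732; TU=.3084; F=1
def stat(lab):
    from bench import get_t,get_tcp_pos,get_contact_force,get_grip_width
    p=np.array(get_tcp_pos());f=np.array(get_contact_force());B=np.stack([U,ey,N],1)
    print(lab,"t%.1f"%get_t(),"rel",np.round((p@B-[HU,HY,Z0+.155])*1000,1),"F(u,y,n)",np.round(f@B,1),"w%.3f"%get_grip_width())
E
python3 - <<'E'
from p import *
from bench import *
set_gripper(.5,60)
move_to(tcp(HU,HY,Z0+.13),rpy(0,F)); stat("up")
move_straight(tcp(HU,HY,Z0+.060),.1); stat("down")
set_gripper(0,60); stat("grip")
d=get_image("top");cv2.imwrite("pics/g1.png",cv2.resize(d["frame"][160:340,220:440],None,fx=3.3,fy=3.3,interpolation=cv2.INTER_CUBIC)[:,:,::-1])
E
```

```text
up t2.8 rel [ -0.9  -0.5 130.6] F(u,y,n) [0.2 0.4 0. ] w0.501
down t3.6 rel [ 0.  -0.3 60.3] F(u,y,n) [-0.   0.6  0.7] w0.501
grip t4.0 rel [-0.1 -0.8 60.8] F(u,y,n) [-0.5 -0.7  4.3] w0.128
```

View pics/g1.png

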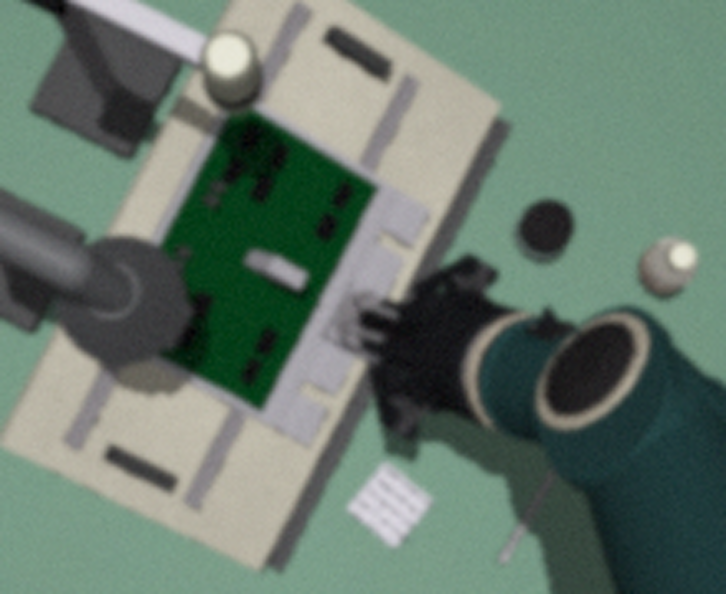

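The fingers hold the bar at crop (385,320); the opening of 0.128 (about 11 mm) matches its 12 mm thickness. Next: pull, twist and park.

```bash
python3 - <<'E'
from p import *
from bench import *
move_straight(tcp(HU,HY,Z0+.075),.03); stat("pulled")
for t in np.arange(1,7)*.18: move_straight(tcp(HU,HY,Z0+.075),.1,rpy(t,F))
stat("twisted"); print(Rot.from_euler("xyz",get_ee_rot()).inv()*Rot.from_euler("xyz",rpy(1.08,F)).as_rotvec() if 0 else np.round(np.array(get_ee_rot())-rpy(1.08,F),3))
move_straight(tcp(HU,HY,Z0+.0685),.03); stat("lowered")
E
```

```text
pulled t4.7 rel [-0.1 -0.6 74.5] F(u,y,n) [-1.1 -6.4 -9.4] w0.125
twisted t6.7 rel [-1.   0.4 74.6] F(u,y,n) [-6.  -2.9 -9.7] w0.128
[ 0.002 -0.003 -0.004]
lowered t7.0 rel [-0.6  0.2 69.8] F(u,y,n) [-6.8  4.6 11.6] w0.127
```

Pull force was 9.4 N as expected, and the lug seats at about 9 mm. Next I'll release it, back off and check that it's parked.

```bash
cat >> p.py <<'E'
def handle(nm="top",save=None):
    from bench import get_image
    d=get_image(nm);S=cloud(d)@np.stack([U,ey,N],1);r=S[:,:,2]-Z0
    for lab,u,l,h in(("handle",HU,.05,.085),("tab",TU,.042,.058)):
        g=(r>l)&(r<h)&(abs(S[:,:,0]-u)<.03)&(abs(S[:,:,1]-HY)<(.03 if lab=="handle" else .085))
        q=S[g]
        if len(q)<10: print(lab,len(q));continue
        C=np.cov(q[:,:2].T);e=np.percentile(q,[3,97],axis=0).mean(0)
        print(lab,len(q),"c",np.round((e-[HU,HY,Z0])*1000,1),"h50/80",np.round(np.percentile(r[g],[50,80])*1000,1),"ang",round(.5*np.arctan2(2*C[0,1],C[0,0]-C[1,1]),2))
    if save: cv2.imwrite(save,cv2.resize(d["frame"][160:340,220:440],None,fx=3.3,fy=3.3,interpolation=cv2.INTER_CUBIC)[:,:,::-1])
E
python3 - <<'E'
from p import *
from bench import *
set_gripper(.5); stat("open")
move_straight(tcp(HU,HY,Z0+.14),.12); stat("back")
move_to(tcp(TU,HY,Z0+.11),rpy(0,F)); stat("over tab")
handle(save="pics/g2.png"); handle("scene")
E
```

```text
open t7.5 rel [ 0.8  0.  68.4] F(u,y,n) [-0.1 -0.3 -0.3] w0.498
back t8.2 rel [-1.000e-01  3.000e-01  1.397e+02] F(u,y,n) [ 0.1  0.4 -0.4] w0.500
over tab t9.1 rel [ 84.5   0.2 109.4] F(u,y,n) [-0.1  0.3  0.4] w0.504
handle 0
tab 72 c [84.4  1.4 49.4] h50/80 [51.  53.6] ang -0.01
handle 124 c [ 1.6 -1.1 64. ] h50/80 [68.4 73.9] ang 1.1
tab 41 c [85.2 -2.  47.9] h50/80 [51.4 52.6] ang -0.03
```

View pics/g2.png

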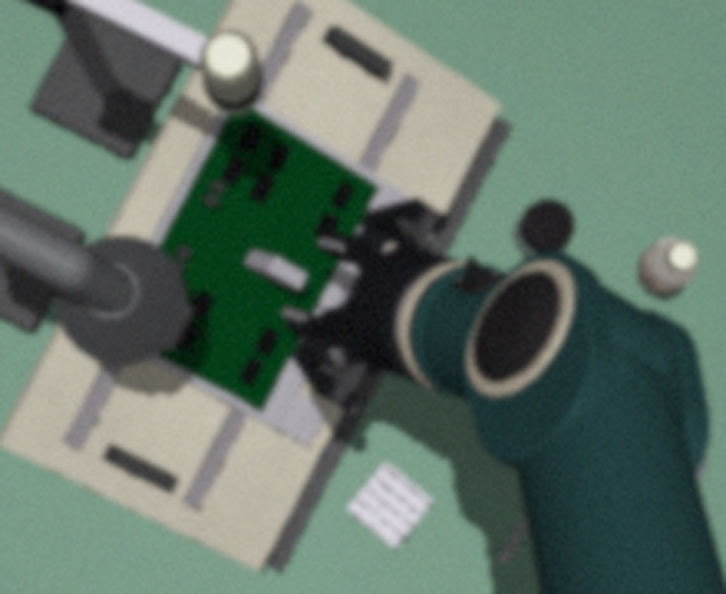

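The handle is parked: it reads an angle of 1.10 rad and its top is about 74 mm above the deck, roughly 9 mm pulled. The tab is still at mid-travel. The picture shows the open fingers straddling the tab at crop (278,270). Next: grip the tab and slide.

```bash
python3 - <<'E'
from p import *
from bench import *
B=np.stack([U,ey,N],1)
move_straight(tcp(TU,HY,Z0+.042),.1); stat("down")
set_gripper(0,40); stat("grip")
move_straight(tcp(TU,HY-.054,Z0+.042),.08); stat("slid")
for k in range(1,14):
    move_straight(tcp(TU,HY-.054-.001*k,Z0+.042),.02); hold(.1)
    fy=(np.array(get_contact_force())@B)[1]; stat(k)
    if fy>14: break
E
```

```text
down t10.1 rel [84.8 -0.3 42.3] F(u,y,n) [-0.8 -0.2  0.3] w0.499
grip t10.4 rel [84.8 -0.5 42.8] F(u,y,n) [0.7 1.  4.6] w0.132
slid t11.3 rel [ 84.8 -54.9  42.8] F(u,y,n) [ 0.5 -1.8  4.9] w0.135
1 t11.6 rel [ 84.8 -55.3  42.8] F(u,y,n) [-0.1  0.2  8.2] w0.135
2 t12.0 rel [ 84.8 -56.1  42.8] F(u,y,n) [ 1.1  1.2 10.1] w0.136
3 t12.3 rel [ 84.8 -57.   42.8] F(u,y,n) [0.8 1.7 8.9] w0.129
4 t12.7 rel [ 84.9 -58.   42.8] F(u,y,n) [0.8 2.7 8.8] w0.136
5 t13.0 rel [ 84.9 -59.   42.8] F(u,y,n) [-0.5  1.2 10. ] w0.132
6 t13.4 rel [ 84.9 -60.   42.8] F(u,y,n) [-0.4  1.1 10. ] w0.133
7 t13.7 rel [ 84.8 -61.   42.8] F(u,y,n) [-0.1  1.9 10. ] w0.136
8 t14.1 rel [ 84.8 -61.7  42.8] F(u,y,n) [-0.   2.7 10. ] w0.132
9 t14.4 rel [ 84.9 -62.1  42.8] F(u,y,n) [-0.7  6.7 13.5] w0.134
10 t14.8 rel [ 84.9 -62.4  42.7] F(u,y,n) [ 0.1 10.2 16.7] w0.131
11 t15.1 rel [ 84.9 -62.8  42.7] F(u,y,n) [-0.3 12.3 19.4] w0.132
12 t15.5 rel [ 85.  -63.1  42.7] F(u,y,n) [-0.5 14.7 22.2] w0.137
```

The carrier is against the stop, with the sideways force climbing from 2.7 to 14.7 N while hardly moving. Next: release, verify, and re-grasp the handle at its twist.

```bash
python3 - <<'E'
from p import *
from bench import *
set_gripper(.5); stat("open")
move_straight(tcp(TU,HY-.06,Z0+.12),.12)
handle(); handle("scene")
move_to(tcp(HU,HY,Z0+.15),rpy(1.09,F)); stat("over handle")
handle(save="pics/g3.png")
E
```

```text
open t15.9 rel [ 84.8 -66.   41.6] F(u,y,n) [-0.4  0.2  0.9] w0.501
handle 119 c [-0.4  2.  67.8] h50/80 [72.9 75.2] ang 1.02
tab 72 c [ 83.8 -58.7  49.2] h50/80 [51.2 53.4] ang -0.02
handle 129 c [ 2.6 -2.4 63.5] h50/80 [68.2 73.7] ang 1.1
tab 45 c [ 87.2 -62.1  47.7] h50/80 [50.2 52.2] ang -0.11
over handle t17.8 rel [  0.3  -0.2 149.8] F(u,y,n) [-0.1 -0.2  1.1] w0.502
handle 115 c [ 2.2  2.1 68.3] h50/80 [72.6 75. ] ang 1.15
tab 76 c [ 84.5 -58.5  50.1] h50/80 [51.4 53.6] ang -0.01
```

View pics/g3.png

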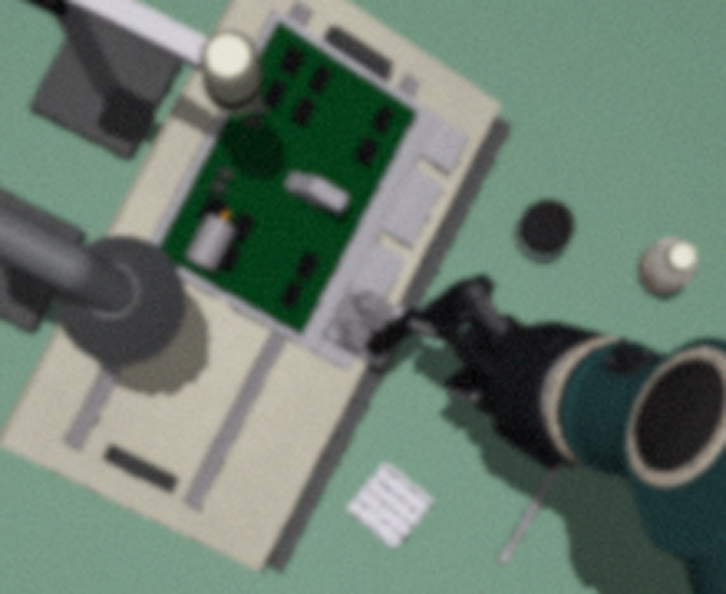

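The carrier is against the microscope-side stop: the tab has moved 60 mm, and the plunger is still parked. Next: grasp, lift, untwist and lower.

```bash
python3 - <<'E'
from p import *
from bench import *
move_straight(tcp(HU,HY,Z0+.069),.1); stat("down")
set_gripper(0,60); stat("grip")
move_straight(tcp(HU,HY,Z0+.0755),.03); stat("pulled")
for t in 1.08-np.arange(1,7)*.18: move_straight(tcp(HU,HY,Z0+.0755),.1,rpy(t,F))
stat("untwisted")
move_straight(tcp(HU,HY,Z0+.0625),.03); stat("lowered")
move_straight(tcp(HU,HY,Z0+.060),.03); stat("lowered2")
E
```

```text
down t18.8 rel [ 0.1 -0.3 69.4] F(u,y,n) [ 0.2 -0.7 -0.2] w0.502
grip t19.2 rel [-1.1  0.  69.8] F(u,y,n) [-2.6  2.2  5.6] w0.127
pulled t19.5 rel [-0.9  0.2 75.3] F(u,y,n) [ -5.4  -1.1 -10. ] w0.124
untwisted t21.5 rel [-0.  -0.8 75.7] F(u,y,n) [ -7.2  -4.9 -10.2] w0.122
lowered t22.1 rel [-0.1 -0.9 63. ] F(u,y,n) [-8.  -5.5 -7.3] w0.122
lowered2 t22.4 rel [-0.1 -1.  60.9] F(u,y,n) [-7.2 -2.3 -1.6] w0.127
```

```bash
python3 - <<'E'
from p import *
from bench import *
set_gripper(.5); stat("open")
move_straight(tcp(HU,HY,Z0+.15),.12)
move_to(tcp(HU-.10,HY,Z0+.22),rpy(0,F)); stat("clear")
handle(save="pics/g4.png"); handle("scene")
E
```

```text
open t22.8 rel [ 0.9  0.2 60. ] F(u,y,n) [ 0.1  0.5 -0.2] w0.500
clear t24.2 rel [-1.007e+02  2.000e-01  2.197e+02] F(u,y,n) [0.6 0.3 0.5] w0.500
handle 107 c [-0.4  1.6 61.1] h50/80 [64.7 67.2] ang 0.01
tab 73 c [ 84.4 -58.4  50. ] h50/80 [51.3 53.6] ang -0.04
handle 53 c [ 1.4 -2.5 60.1] h50/80 [64.4 65.7] ang -0.03
tab 45 c [ 87.2 -62.1  47.9] h50/80 [49.6 52.3] ang -0.03
```

View pics/g4.png

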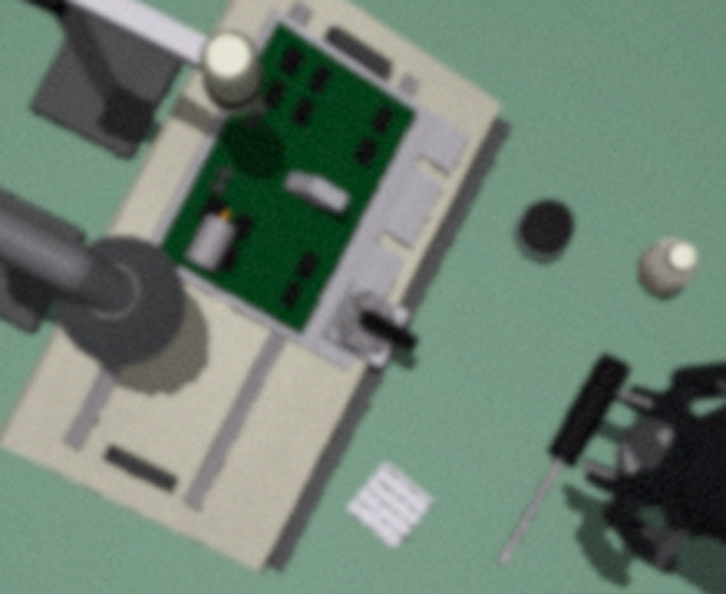

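The handle bar at crop (388,328) is back in line with the slope. Its median height is 64.7 mm, against 64.6 mm at the start, so the pin is home. The carrier is at the microscope stop, the loose items look unmoved, and the gripper is clear.

```bash
python3 -c "
from bench import *
print(get_tcp_pos(),get_contact_force());print(sign_off())"
```

```text
[ 0.45469798 -0.27808717  0.32277353] [-0.16009179  0.31610104  0.72839079]
the job is handed in; nothing more can be done
None
```

The carrier is against the microscope-side stop with the plunger pin home and locking it; I've let go, the loose items look unmoved in the last top view, and the job was handed in at about 24 s (no verdict came back).

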